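Open the drop-front jewellery bureau onto its two supports

ROBOT

A 6-joint arm with a two-finger parallel gripper is mounted at the origin on the work surface. World frame = base frame: x ahead of the robot, y to its left, z up, the work surface at z = 0. Lengths are in mm, angles in rad, forces in N, time in s.
With the tool pointing down it reaches from about 275 to 825 mm from the base axis. Payload 4.9 kg.
Tool frame: the origin (TCP) lies at the very end of the fingers, on their centre line; the grasp point (between the pads) lies 19 mm behind it; z points along the fingers, y is the line along which they close (so a half turn about z gives the same grasp; the last joint's range is limited). The gripper opens to 85 mm and grips with 20 to 120 N. Pads are 22 mm wide; open, the fingers measure 114 mm over their backs; the gripper's body (76 mm by 85 mm) begins 54 mm behind the grasp point. The pads swing forward as they close: fully open they stand 13 mm farther back than shut.
Start: joints at [1.178, 0.326, -0.193, 1.052, 0, 1.437], TCP at [140.75, 531.703, 231.281] pointing down, gripper open.
Joint ranges: [-2.65, 2.65], [-0.97, 1.79], [-1.3, 1.35], [-1.93, 2.1], [-1.47, 1.37], [-3.14, 3.14]. Speed limits (rad/s): [2.57, 2.57, 3.14, 3.14, 3.14, 3.14].

INTERFACE

Orientations are given as [roll, pitch, yaw] about the fixed x, y, z axes, in that order (R = Rz(yaw) Ry(pitch) Rx(roll)).
In Python, from bench import bot, solve_ik, imaging gives the robot as it stands. Calls block until the motion is done:
- bot.move_ptp(position, orientation): joint-space move of the TCP to a pose.
- bot.movel(position, rot=None, max_speed=150, threshold=None): straight line of the TCP; rot=None keeps the orientation; max_speed is the mean speed in mm/s. With threshold (N) it stops when the force on the tool has changed by that much, and returns True; else False.
- bot.move_j(angles): joint-space move.
- bot.grip(opening, effort=None): opening from 0.0 (shut) to 1.0 (fully open); effort is the grip in N (None keeps the last); returns when the fingers have stopped.
- bot.dwell(seconds).
- solve_ik(position, orientation): joint angles nearest the present ones, or None.
- bot.get_state(): the state.
- imaging.capture(name): name is "side" or "top" or "wrist"; returns the picture (420x560x3 uint8, blue, green, red); there is no depth.
- imaging.camera_model(name): a dict with "K" (3x3 intrinsics, pixels), "position" and "rotation" of the camera in the world. Camera axes: x right, y up, looking along -z (the intrinsics and any distortion apply to the point x, -y, -z); pixel columns grow to the right and rows downward; lengths in mm; the calibration is good to about 2 mm. A picture is of the moment at which its call begins: read the wrist's pose just before it. camera_model takes no time and is no camera call; for the wrist camera it gives the pose at the moment of the call.
A pose or a line that the arm cannot do raises bot.IKError and nothing moves.
- bot.sign_off(): hands the job in; it is judged then, once.
The state is a dict: "t": time; "qpos": joint angles; "joint_velocities": joint speeds; "effort": joint torques, N m; "tcp_pos": TCP position; "orientation": TCP orientation; "contact_force": force on the tool from outside, world axes, zero at the start; "wrist_torque": the same for the moment, N m; "opening": opening from 0.0 (shut) to 1.0 (fully open); "gripper_force": force on a finger pad.
Only numpy, scipy, OpenCV 4.12 (cv2) and the standard library are available. Lean on these libraries where they do the work, as an engineer would, in place of code of your own. Each camera call takes 0.05 s, during which the arm holds its last target. There are 200 camera calls.

TASK

Open the jewellery bureau on the stall table for the customers: first pull both slide-out supports all the way out by their brass pulls, then swing the writing flap over and lower it until it lies level on the two supports. Leave the drawer between the supports shut.

Things in the scene. Friction and masses are not known exactly. Their poses are not given: they have to be found in the camera images.
- bureau: Brown wooden counter-top bureau, fixed, 220 deep, 350 wide, 192 high without flap (mm). Origin on the table below the middle of the flap's hinge line; x points into it (front faces -x), y left when looking along +x, z up. Lower case: front at x 0, top z 100. Top board x 77 to 225, top z 192. Three equal brass pulls in a row on the lower front: outer two on the supports, middle one on the drawer.
- support_left (a joint): Left slide-out support: wooden bar 22 mm wide, top at z 99.5 mm, under the flap's left side. Pull: brass block 16 deep, 20 wide, 26 high on a stem, centre at bureau x = -0.038 - value, y = +0.135, z = 0.083 m. Value in m: 0 in, 0.10 fully out (stop), slides to bureau -x; about 1.5 N, stays where left.
- support_right (a joint): Right slide-out support: wooden bar 22 mm wide, top at z 99.5 mm, under the flap's right side. Pull: brass block 16 deep, 20 wide, 26 high on a stem, centre at bureau x = -0.038 - value, y = -0.135, z = 0.083 m. Value in m: 0 in, 0.10 fully out (stop), slides to bureau -x; about 1.5 N, stays where left.
- flap (a joint): Flap: plain panel 320 wide, 12 thick, 160 from hinge line to free edge, no handle. Hinge along bureau y at x 0, z 100, in its outer face. Rad: 0 closed, leaning back 0.611 from upright (edge x 92, z 231, 39 above top board: can be hooked from behind and drawn to -x); 0.611 upright; 2.182 level on the supports, upper face z 112; droops to 2.44 without. Stiff hinge: stays put, 4 N moves it.
- drawer (a joint): Shallow drawer in the middle between the supports, front 190 wide, 50 high, with the same brass pull at y = 0. Value in m: 0 shut, grows as it is pulled out to -x. To be left shut.

How it is judged (in metres and radians):
On the way:
1. both supports are pulled out (at least 85 of 100 mm) while the flap is still up (value of joint each of support_left, support_right above 0.085 m and value of joint flap below 1.3 rad), for 0.2 s.
At the end, for the whole second after the job is handed in: Both supports are at least 85 mm out, the flap lies at rest on them within 5 degrees of level, and the drawer is less than 15 mm open (value of joint each of support_left, support_right above 0.085 m and value of joint flap between 2.09 and 2.27 rad and value of joint drawer below 0.015 m and velocity of joint flap between -0.1 and 0.1 rad/s); the robot touches nothing.
It fails at once if the flap is lowered to within about 15 degrees of level while a support is not out (value of joint flap above 1.92 rad and value of joint any of support_left, support_right below 0.075 m).
It fails at once if the drawer is pulled out by more than 25 mm (value of joint drawer above 0.025 m).
It also fails if it takes over 69 s, if anything falls off the work surface, if the arm or the gripper's body presses on something with over 40 N, if the wrist force passes 120 N, or if a joint passes its speed limit or range.

## Working session

There is one attempt and no reset: what is moved stays moved. The work goes in short steps, each a Python script; the robot and the scene stay as the last script left them, time stands still between calls to the robot, and variables do not carry over. Pictures are saved under pics/ and viewed, at most 10 in all, crops included, and the job is handed in when it is done.

```bash
mkdir -p pics
python3 - <<'E'
from bench import bot, imaging
import cv2,numpy as np
for n in("side","top"):
    cv2.imwrite(f"pics/{n}0.png",imaging.capture(n)); m=imaging.camera_model(n); print(n,{k:np.round(v,3).tolist() if not isinstance(v,str) else v for k,v in m.items()})
print(bot.get_state())
E
```

```text
side {'K': [[487.968, 0.0, 277.462], [0.0, 487.968, 208.837], [0.0, 0.0, 1.0]], 'position': [180.374, 462.911, 682.543], 'rotation': [0.76, 0.006, -2.394]}
top {'K': [[494.915, 0.0, 279.061], [0.0, 494.915, 209.43], [0.0, 0.0, 1.0]], 'position': [406.208, 19.702, 939.631], 'rotation': [0.239, -0.003, -1.426]}
{'t': 0.1, 'qpos': array([ 1.17776025e+00,  3.26870254e-01, -1.93472451e-01,  1.05200667e+00,
       -2.45947687e-05,  1.43661952e+00]), 'joint_velocities': array([-0.000351  , -0.00285639,  0.00227605,  0.00177448, -0.00056981,
       -0.00068646]), 'effort': array([ 1.36306433e-03, -4.44238758e+01,  2.63038123e+01,  7.90425867e-03,
       -5.89311026e-05,  8.28615214e-06]), 'tcp_pos': array([140.57146075, 531.19655954, 230.58421398]), 'orientation': array([-3.14005028e+00, -1.83383912e-04,  2.88273327e+00]), 'contact_force': array([ 0.68737576, -0.0479441 , -0.41408555]), 'wrist_torque': array([-0.00633784,  0.01503637, -0.02954733]), 'gripper_force': 0.0, 'opening': 1.0011121547858197}
```

View pics/side0.png

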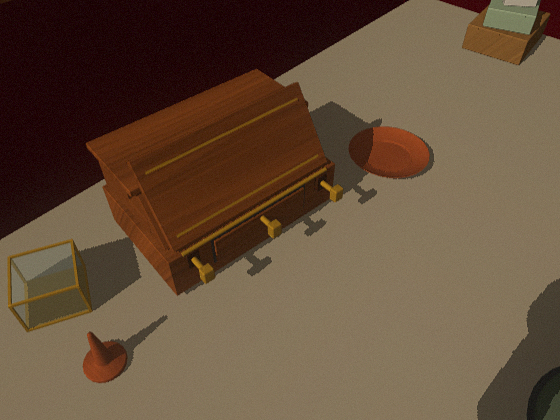

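View pics/top0.png

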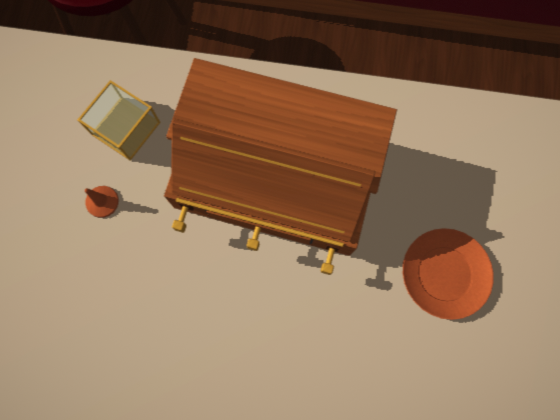

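The pulls show in top at (179,224), (253,243), (327,267) and in side at (205,271), (272,228), (333,191). The rear corners of the top board are at (195,62) and (396,107) in top. I'll fit the pose to these.

```bash
cat > h.py <<'E'
from bench import bot, solve_ik, imaging
import cv2,numpy as np
from scipy.optimize import least_squares
from scipy.spatial.transform import Rotation as R
def proj(n,P):
    m=imaging.camera_model(n); c=(np.atleast_2d(P)-m["position"])@R.from_euler("xyz",m["rotation"]).as_matrix()
    u=c*[1,-1,-1]@np.array(m["K"]).T
    return u[:,:2]/u[:,2:]
def b2w(p,B): 
    c,s=np.cos(B[2]),np.sin(B[2]); p=np.atleast_2d(p)
    return np.c_[B[0]+c*p[:,0]-s*p[:,1],B[1]+s*p[:,0]+c*p[:,1],p[:,2]]
E
python3 - <<'E'
from h import *
pulls=[[-38,135,83],[-38,0,83],[-38,-135,83]]
obs={"top":(pulls+[[225,175,192],[225,-175,192]],[(179,224),(253,243),(327,267),(195,62),(396,107)]),
"side":(pulls,[(205,271),(272,228),(333,191)])}
f=lambda B:np.concatenate([(proj(n,b2w(P,B))-np.array(o)).ravel() for n,(P,o) in obs.items()])
r=least_squares(f,[500,50,0],loss="soft_l1"); print(r.x,np.round(f(r.x).reshape(-1,2),1))
for p in pulls: print(b2w(p,r.x))
E
```

```text
[ 5.83169931e+02  7.91923607e+01 -1.25590298e-01] [[ 0.4 -0.4]
 [-0.2  0.8]
 [ 0.5 -2.6]
 [-1.7 -5.6]
 [ 1.   1. ]
 [-0.2  0.8]
 [ 1.5  0.4]
 [-0.3 -0. ]]
[[562.37937745 217.88898242  83.        ]]
[[545.46922292  83.95225604  83.        ]]
[[528.5590684  -49.98447034  83.        ]]
```

```bash
cat >> h.py <<'E'
B=np.array([583.2,79.2,-0.1256]); DOWN=[np.pi,0,np.pi+B[2]]
W=lambda x,y,z: b2w([x,y,z],B)[0]
E
python3 - <<'E'
from h import *
bot.grip(0.65,40)
for i,y in enumerate((135,-135)):
    bot.move_ptp(W(-39,y,150),DOWN)
    bot.movel(W(-39,y,66))
    bot.grip(0,40); s=bot.get_state(); print(s["opening"],s["gripper_force"],s["contact_force"])
    hit=bot.movel(W(-143,y,66),max_speed=60,threshold=15)
    s=bot.get_state(); print(hit,s["t"],(s["tcp_pos"]-W(-39,y,66)),s["contact_force"],s["opening"])
    bot.grip(0.65); bot.movel(W(-139,y,150))
bot.grip(0)
cv2.imwrite("pics/top1.png",imaging.capture("top")); print(bot.get_state()["t"])
E
```

```text
0.22236602301184238 40.74912786483765 [-1.16449109 -1.16002315  5.69122131]
True 5.05 [-95.12686808  11.82872083   1.26212562] [ 1.99604532 -1.14214896  2.12872348] 0.22477593796666362
0.22784644293514078 40.745404958724976 [-0.98211294 -0.23173233  6.31578912]
True 9.8667 [-92.09327659  11.41642092   1.09702813] [ 1.01393861  0.12710251 -0.03599443] 0.22110238358827966
11.6333
```

View pics/top1.png

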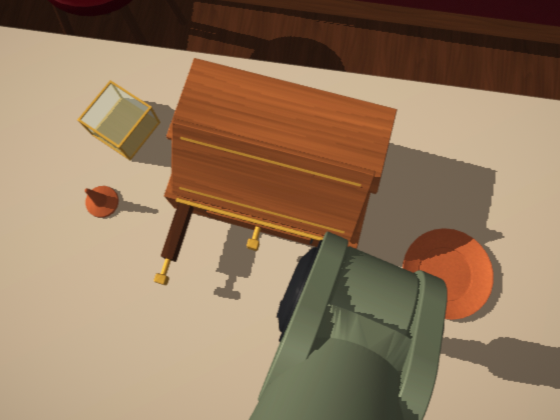

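The left support is out, with its pull at (161,279); both stopped on force at about 93–96 mm. Next I'll hook the flap.

Run:
```python
from h import *
bot.movel(W(-139,-135,290),max_speed=250)
bot.move_ptp(W(122,0,290),DOWN)
img=imaging.capture("top"); cv2.imwrite("pics/top2.png",img)
for v in (85,90,93,96,100): print(v,[np.round(proj("top",W(-38-v,y,83))[0]).tolist() for y in(135,-135)])
bot.movel(W(122,0,206)); s=bot.get_state(); print(s["t"],s["tcp_pos"]-W(122,0,206),s["contact_force"])
```

```text
85 [[164.0, 270.0], [315.0, 313.0]]
90 [[163.0, 273.0], [314.0, 315.0]]
93 [[163.0, 274.0], [314.0, 317.0]]
96 [[162.0, 276.0], [314.0, 319.0]]
100 [[161.0, 278.0], [313.0, 321.0]]
14.2333 [ 0.40142117 -0.28514587  1.42153357] [0.55549935 0.26625724 0.24281493]
```

View pics/top2.png

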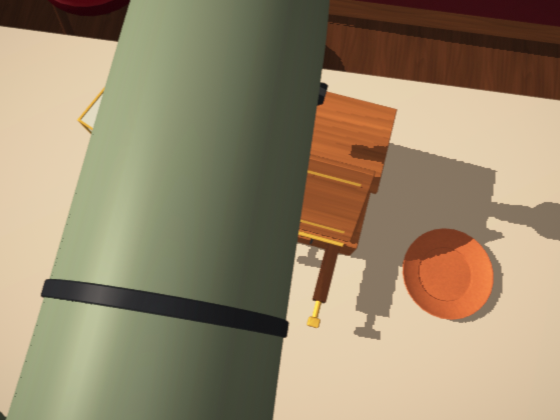

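The right pull is at (313,322), so that support is fully out too. Now I'll draw the flap over and lower it.

Run:
```python
from h import *
r=140
for phi in np.linspace(-.611,1.4,15):
    s,c=np.sin(phi),np.cos(phi)
    x=(-160 if phi<0 else -r)*s+12*c; z=100+r*c+12*s
    x+=11
    hit=bot.movel(W(x,0,z),max_speed=90,threshold=25)
    st=bot.get_state(); print(round(phi,2),hit,round(st["t"],2),np.round(st["tcp_pos"]-W(x,0,z),1),np.round(st["contact_force"],1))
    if hit: break
cv2.imwrite("pics/side3.png",imaging.capture("side"))
```

```text
-0.61 False 14.49 [0.7 0.  1.8] [ 0.5 -0.4  0.3]
-0.47 False 14.89 [0.2 0.  0.7] [-0.  -0.7  1.3]
-0.32 False 15.29 [0.2 0.  0.1] [ 1.8 -0.2  0.9]
-0.18 False 15.69 [-1.   0.1 -0.8] [-0.2  0.5  0.1]
-0.04 False 16.1 [-0.5  0.1 -0.5] [ 0.2 -0.4 -0.1]
0.11 False 16.48 [-0.2  0.1 -0.1] [-0.1 -0.5 -0.6]
0.25 False 16.86 [-0.1  0.  -0. ] [-0.3  0.5 -0.6]
0.39 False 17.23 [-0.1  0.  -0.1] [-0.  -0.8 -0.1]
0.54 False 17.61 [ 0.  0. -0.] [-0.3  0.2  0.7]
0.68 False 17.98 [0.1 0.  0. ] [0.1 0.5 0.3]
0.83 False 18.36 [ 0.1 -0.   0.1] [-1.1  0.2 -0.2]
0.97 False 18.73 [ 0.  -0.   0.1] [-0.1  1.   0.3]
1.11 False 19.11 [ 0.  -0.   0.1] [-0.5 -0.5 -0. ]
1.26 False 19.48 [ 0.  -0.   0.1] [-0.2  0.1  0.6]
1.4 False 19.86 [ 0.  -0.   0.1] [-0.2 -0.8 -0.1]
```

View pics/side3.png

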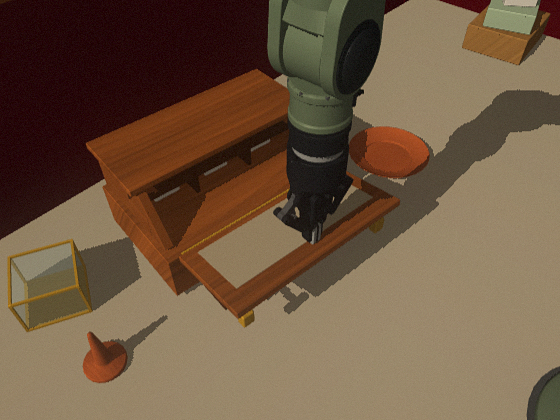

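The flap followed and is nearly level. I'll press it down onto the supports.

Run:
```python
from h import *
hit=bot.movel(W(-130,0,106),max_speed=25,threshold=15)
st=bot.get_state(); print(hit,st["t"],st["tcp_pos"],st["contact_force"])
p=st["tcp_pos"].copy(); p[2]=280; bot.movel(p)
bot.move_ptp([250,420,300],DOWN); bot.dwell(.3)
a=imaging.capture("side");b=imaging.capture("top")
cv2.imwrite("pics/end.png",cv2.resize(np.hstack([a,b]),(800,300),interpolation=cv2.INTER_AREA))
cv2.imwrite("pics/endside.png",a)
for th in (2.0,2.09,2.182,2.27):
    f=th-.611; Q=[W(-160*np.sin(f)+12*np.cos(f),y,100+160*np.cos(f)+12*np.sin(f)) for y in(160,-160)]
    print(th,proj("side",Q).round(1).tolist())
print(bot.get_state()["t"])
```

```text
True 20.8417 [455.16051706  95.32504019 111.24542872] [-1.76625837 -0.83475934  7.99691841]
2.0 [[235.1, 312.2], [399.6, 197.2]]
2.09 [[237.2, 319.6], [399.5, 204.6]]
2.182 [[238.8, 326.4], [398.8, 211.5]]
2.27 [[239.6, 332.0], [397.5, 217.6]]
23.95
```

View pics/end.png

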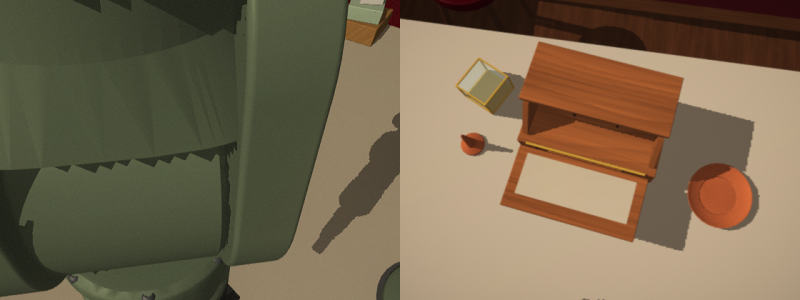

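View pics/endside.png

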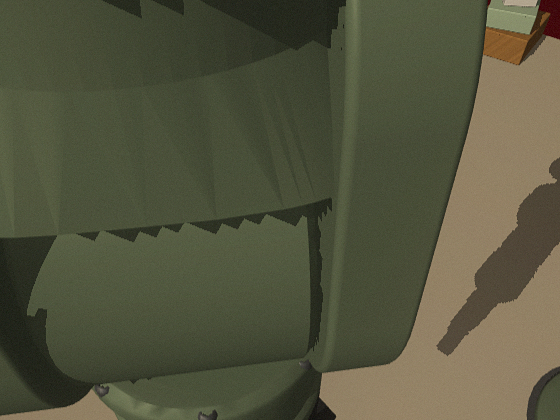

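The arm blocks the side view. The press stopped at z 111, which matches the supports. I'll move aside and check once.

Run:
```python
from h import *
bot.move_ptp([250,-350,330],DOWN)
cv2.imwrite("pics/fin.png",imaging.capture("side")); print(bot.get_state()["t"],bot.get_state()["contact_force"])
```

```text
26.7167 [ 0.15744537  0.29747706 -0.05844859]
```

View pics/fin.png

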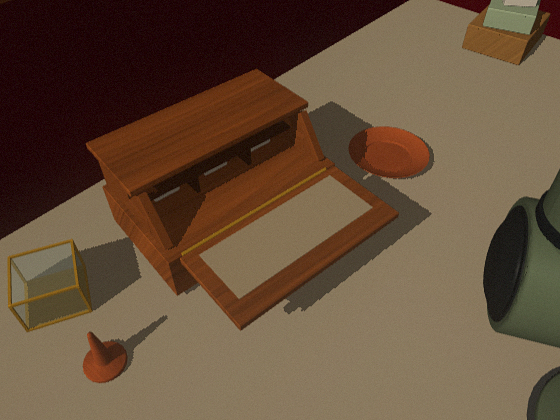

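The flap looks level, with edge corners near (240,325) and (398,213). I'll enlarge the near corner to tell the upper edge from the lower one.

Run:
```python
import cv2,numpy as np
a=cv2.imread("pics/fin.png"); f=lambda x,y:cv2.resize(a[y:y+50,x:x+60],None,fx=6.5,fy=10*.65,interpolation=cv2.INTER_CUBIC)
cv2.imwrite("pics/crop.png",cv2.convertScaleAbs(np.hstack([f(210,290),f(360,190)]),alpha=1.8))
```

```text
(no output)
```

View pics/crop.png

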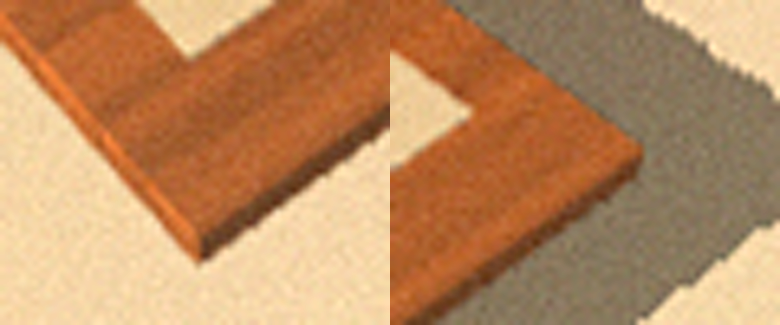

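The upper corners are at (241,326) and (398.5,213), which matches 2.18 rad, so the flap is level.

```bash
python3 -c "
from bench import bot
print(bot.sign_off())"
```

```text
the job is handed in; nothing more can be done
None
```

I handed the job in at about 27 s: both supports are fully out and the flap lies level on them (about 2.18 rad); nothing touched the drawer pull, and it still looked shut before the flap came down over it.

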